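Tare the empty milk pan on the kitchen scale

ROBOT

A 6-joint arm with a two-finger parallel gripper is mounted at the origin on the work surface. World frame = base frame: x ahead of the robot, y to its left, z up, the work surface at z = 0. Lengths are in mm, angles in rad, forces in N, time in s.
With the tool pointing down it reaches from about 250 to 775 mm from the base axis. Payload 8.9 kg.
Tool frame: the origin (TCP) lies midway between the tips of the shut fingers; the grasp point (between the pads) lies 19 mm behind it; z points along the fingers, y is the direction in which the jaws open and shut (so a half turn about z gives the same grasp; the last joint's range is limited). The gripper opens to 85 mm and grips with 20 to 120 N. Pads are 22 mm wide; open, the fingers measure 114 mm over their backs; the gripper's body (76 mm by 85 mm) begins 54 mm behind the grasp point. The pads swing forward as they close: fully open they stand 13 mm farther back than shut.
Start: joints at [0.97, 0.291, -0.153, 1.127, 0, 1.431], TCP at [233.913, 470.009, 231.305] pointing down, gripper open.
Joint ranges: [-2.52, 2.52], [-0.91, 1.74], [-1.3, 1.37], [-1.96, 2.02], [-1.52, 1.47], [-3.14, 3.14]. Speed limits (rad/s): [2.22, 2.22, 2.79, 3.14, 3.14, 3.14].

INTERFACE

Orientations are given as a rotation vector (axis times angle).
In Python, from bench import manip gives the robot as it stands. The module is installed in compiled form; this text tells all that it offers.
- The arm moves only by the tool arm_command, never from a script. Its argument "deltas" is a list that holds one entry, the list of rows, each a list of 7 numbers: the turn, a rotation vector about the world's x, y, z normalised to -1 to 1, where 1 is 180 degrees, then the shift along the world's x, y, z normalised to -1 to 1, where 1 is 0.2 m, then the closure, from -1 (fully open) to 1 (shut). A call has exactly 10 rows; each row shifts and turns the commanded pose from where the row before left it; what a row does not reach is not made up. A row lasts 1/12 s, in which the tool goes at most 41.7 mm and 7.16 degrees, less where a joint would pass 70% of its speed; a pose out of reach is approached as far as the arm can. A call with a number of a shift or a turn outside -1 to 1 is refused whole. A call with a gripper value outside its range is refused whole. The fingers move at their own pace and stop on an object; the grip force is fixed at half the most. Time passes only in rows, so rows that do not move let the fingers close, or fill a call up. It gives the time, the measured TCP pose, the force and the opening at its end, in the units of the state.
- manip.observe(): the state, without advancing time (a new reading comes with each control period).
- manip.get_image(name): name is "scene" or "top" or "wrist"; returns (picture, depth): 384x512x3 uint8, red, green, blue; 384x512 float32, mm along the optical axis (not along the pixel's ray), 0 where there is no reading.
- manip.camera_info(name): a dict with "fx", "fy", "cx", "cy" (pixels), "rvec" (rotation vector, rad) and "tvec" (3), from world to camera coordinates, as OpenCV has them; the wrist camera has in their place "tool_from_camera" (4x4, takes a point from camera to tool coordinates, whose origin is the TCP and whose axes are the flange's). Camera axes: x right, y down, z forward; pixel columns grow to the right and rows downward; lengths in mm; the calibration is good to about 2 mm. A picture is of the moment at which its call begins: read the wrist's pose just before it. camera_info takes no time and is no camera call.
- manip.close_job(): hands the job in, once; it reports no verdict.
The state is a dict: "clock": time; "joint_pos": joint angles; "qd": joint speeds; "effort": joint torques, N m; "tcp_pos": TCP position; "eef_rot": TCP orientation; "contact_force": force on the tool from outside, world axes, zero at the start; "moment": the same for the moment, N m; "grip_width": finger opening in mm.
Only numpy, scipy, OpenCV 4.12 (cv2) and the standard library are available. Lean on these libraries where they do the work, as an engineer would, in place of code of your own. Each camera call takes 0.05 s, during which the arm holds its last target.

TASK

Get the kitchen scale ready for weighing into the empty aluminium pot: with nothing on the platform press the on key (large round), then the units key (square) because it wakes in ounces, then take the pot by its handle and set it down, without dropping it, upright in the middle of the steel platform, and once it stands there untouched press the tare key (wide bar) to zero its weight. Press one key at a time, each fully down and let it spring back up, and while the pot is on the platform touch no key but tare. Leave the small round light key alone all through, do not shift the sieve or the spoon, and finish with the pot standing on the platform and the hand clear.

Things in the scene. Friction and masses are not known exactly. Their poses are not given: they have to be found in the camera images.
- scale: Kitchen portion scale, fixed to the worktop, white case 300 mm deep (x) by 240 mm wide (y). Origin: centre of its underside, on the worktop. Its -x side is the front with the key panel (top of the panel 40 mm above the worktop); the square steel platform is the rear part. A blank display strip, at most 53 mm high, lies between keys and platform, from x = -87 to -53 mm. Its x and y axes are level. Left means +y.
- pan_centre (a point): Centre of the steel platform's top surface, 62 mm above the worktop, at x = +50 mm, y = 0 of the scale; same axes as the scale. The platform is 190 mm (x) by 200 mm (y), flat, rigid, without rim.
- key_on (a joint): On key travel in m: 0 up, 0.005 fully down. Sprung: starts to move at 2 N, fully down at 4.5 N, springs back by itself. All four keys are the same in this and are pressed straight down.
- key_on_top (a point): Centre of the top of the on key: black round cap 32 mm across, leftmost in the row (at x = -118, y = +85 mm of the scale). The top of each key stands 9 mm above the panel, 49 mm above the worktop; this point moves with the key; axes as the scale.
- key_unit (a joint): Units key travel in m, 0 up to 0.005 fully down.
- key_unit_top (a point): Centre of the top of the units key: black square cap 26 x 26 mm, second from the left (x = -118, y = +38 mm of the scale).
- key_light (a joint): Light key travel in m, 0 up to 0.005 fully down. Not to be pressed.
- key_light_top (a point): Centre of the top of the display light key: small black round cap 18 mm across, third from the left (x = -118, y = -4 mm of the scale).
- key_tare (a joint): Tare key travel in m, 0 up to 0.005 fully down.
- key_tare_top (a point): Centre of the top of the tare key: black bar 62 mm wide (y) by 26 mm (x), rightmost (x = -118, y = -70 mm of the scale).
- pot: Empty aluminium milk pan, loose, 0.25 to 0.45 kg: outside 140 mm across, flat base 128 mm across, rim 88 mm above the base, open on top. Origin: centre of its underside; z up. A straight black handle runs from its wall along its own -x: 22 mm wide (y), 16 mm high, from x = -83 to -195 mm, its mid-height 66 mm above the base. Stands on the worktop to the left or the right of the scale, handle roughly towards the robot base.
- pot_grip (a point): Point to hold on the pot's handle: middle of its section, at x = -115 mm, y = 0, z = 66 mm of the pot; axes as the pot (handle along x). The centre of mass lies between here and the pot's axis, about 85 mm from here.
- sieve: White plastic sieve, loose, 160 mm across, 65 mm high, flat handle 110 mm long along its own -x at 60 mm height. Origin: centre of its underside. Stands on the other side of the scale from the pot. Not to be moved.
- spoon: Steel tablespoon 200 mm long lying flat on the worktop at the far right beside the chopping board, along its own x. Not to be moved. (A saucer, a mug, a jar, a pepper mill and an oil bottle 210 mm high stand farther away, beyond the scale and at least 20 mm clear of it.)

How it is judged:
By the outcome, as a careful person would: the job done as asked, in the order asked, and still so for the second after the job is handed in, with the robot touching nothing.
It also fails if it takes over 70 s, if anything falls off the work surface, if the arm or the gripper's body presses on something with over 40 N, if the wrist force passes 120 N, or if a joint passes its speed limit or range.

## Working session

There is one attempt and no reset: what is moved stays moved. The work goes in short steps, Python scripts to look and compute and a tool call to move; the robot and the scene stay as the last step left them, time stands still between calls to the robot, and variables do not carry over. Pictures are saved under pics/ and viewed, and the job is handed in when it is done.

Besides the shell and the picture viewer there is one more tool, called after "Emit:" in YAML: its name, and indented under it one key for each argument. arm_command: Moves the arm, as the interface text tells. Its arguments: {"type":"object","properties":{"deltas":{"type":"array","items":{"type":"array","items":{"type":"array","items":{"type":"number"}}}}},"required":["deltas"]}

```bash
mkdir -p pics; cat > h.py <<'E'
import numpy as np, cv2
from bench import manip
def grab(n,tag):
    s=manip.observe(); im,d=manip.get_image(n)
    cv2.imwrite(f'pics/{tag}.png',im[:,:,::-1]); np.savez(f'{tag}.npz',im=im,d=d,p=s['tcp_pos'],r=s['eef_rot'])
    return im,d
def cam(n):
    c=manip.camera_info(n); R=cv2.Rodrigues(np.array(c['rvec'],float))[0]; t=np.array(c['tvec'],float).ravel()
    return c,R,t
def ray(n,u,v,z):
    c,R,t=cam(n); d=R.T@np.array([(u-c['cx'])/c['fx'],(v-c['cy'])/c['fy'],1]); o=-R.T@t
    return o+d*(z-o[2])/d[2]
def cloud(n,d):
    c,R,t=cam(n); v,u=np.mgrid[:d.shape[0],:d.shape[1]]
    P=np.stack([(u-c['cx'])/c['fx']*d,(v-c['cy'])/c['fy']*d,d],-1)
    return (P-t)@R
E
python3 - <<'E'
from h import *
s=manip.observe(); print(s)
grab('top','top0'); grab('scene','scene0'); grab('wrist','wr0')
for n in('top','scene','wrist'): print(manip.camera_info(n))
E
```

```text
{'clock': 0.0, 'joint_pos': array([ 9.69673202e-01,  2.91276013e-01, -1.54131236e-01,  1.12671509e+00,
       -9.92562788e-06,  1.43151546e+00]), 'qd': array([-6.61897683e-05, -9.82621800e-04,  7.18865885e-04,  7.37548125e-04,
       -8.57412856e-04,  4.25510120e-06]), 'effort': array([-1.06095031e-03, -5.37139177e+01,  3.31379664e+01,  1.57858251e-02,
       -2.79723617e-04,  5.34304274e-05]), 'tcp_pos': array([233.67333546, 469.62858221, 230.732701  ]), 'eef_rot': array([-7.18921983e-01, -3.05774357e+00,  1.94713840e-03]), 'contact_force': array([-0.2594035 ,  0.71200915, -0.55444514]), 'moment': array([-0.00946455, -0.03783465,  0.01610245]), 'grip_width': 85.18049110727091}
{'fx': 356.41364395053495, 'fy': 356.41364395053495, 'cx': 257.38008748519997, 'cy': 196.6778334201004, 'rvec': array([ 2.1232755 , -2.12575016,  0.21624476]), 'tvec': array([ -78.21079078,  529.2860233 , 1018.4357356 ])}
{'fx': 349.4185958627797, 'fy': 349.4185958627797, 'cx': 257.83730266938505, 'cy': 188.9296085868836, 'rvec': array([ 2.01291912,  1.46360985, -0.58033069]), 'tvec': array([ -88.07247117, -359.9538361 , 1351.67555551])}
{'fx': 346.36605965680957, 'fy': 346.36605965680957, 'cx': 249.79027180572768, 'cy': 194.63675382419345, 'tool_from_camera': array([[ 1.03738407e-03, -9.44451824e-01, -3.28648257e-01,
         8.44967049e+01],
       [ 9.99999337e-01,  1.14403317e-03, -1.31145764e-04,
        -2.88211883e-01],
       [ 4.99845361e-04, -3.28647903e-01,  9.44452384e-01,
        -1.42805628e+02],
       [ 0.00000000e+00,  0.00000000e+00,  0.00000000e+00,
         1.00000000e+00]])}
```

View pics/top0.png

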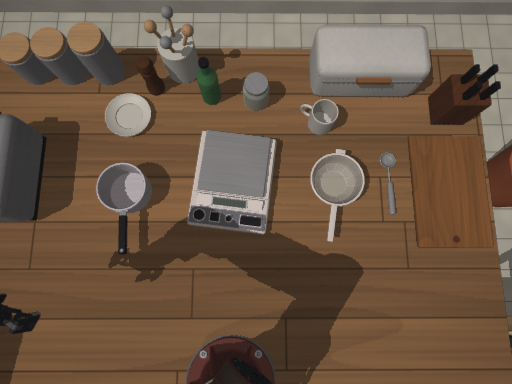

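View pics/scene0.png

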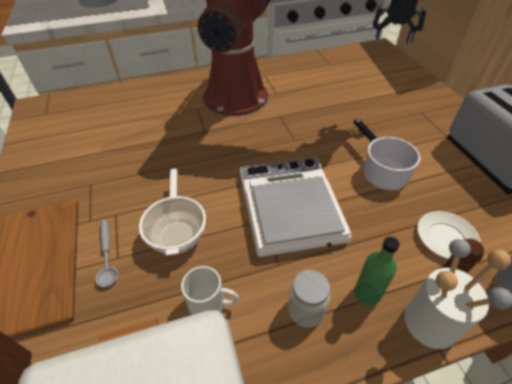

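View pics/wr0.png

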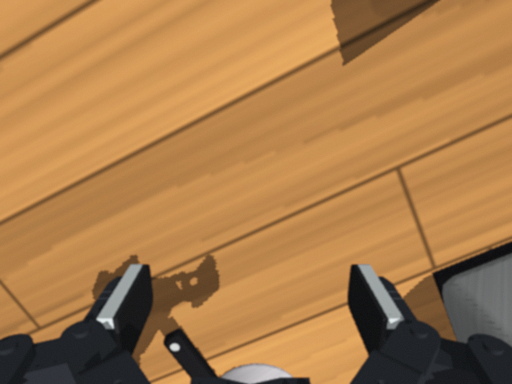

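The top view shows the scale at about (233,182), its keys along row ~217, the pot at (124,188) with its handle tip at (123,250), the sieve at (338,180) and the spoon at (390,180). Next I measure the keys and the pot.

```bash
cat > m.py <<'E'
from h import *
z=np.load('top0.npz'); im=z['im'];d=z['d']; P=cloud('top',d)
g=cv2.cvtColor(im,cv2.COLOR_RGB2GRAY)
m=((g<60)&(P[...,2]>30)&(P[...,2]<65)).astype(np.uint8)
m[:, :185]=0; m[:,280:]=0
n,l,st,c=cv2.connectedComponentsWithStats(m)
for i in range(1,n):
    if st[i,4]>8: print('dark',c[i],st[i,4],ray('top',*c[i],49)[:2].round(1),P[l==i].mean(0).round(1))
# platform: z~62
m=((abs(P[...,2]-62)<5)).astype(np.uint8); m[:,:185]=0;m[:,290:]=0;m[:125]=0
n,l,st,c=cv2.connectedComponentsWithStats(m); i=1+np.argmax(st[1:,4])
q=P[l==i]; print('pan',st[i],q.mean(0),cv2.minAreaRect(q[:,:2].astype(np.float32)))
# pot
m=((P[...,2]>50)&(P[...,2]<105)); m[:,160:]=0; m[:,:90]=0; m[:160]=0;m[260:]=0
q=P[m]; hd=m&(g<60); hq=P[hd]; hq=hq[hq[:,0]<q[:,0].max()-150]
print('handle',hq.mean(0),hq.min(0),hq.max(0),len(hq)); 
vx,vy,x0,y0=cv2.fitLine(hq[:,:2].astype(np.float32),cv2.DIST_HUBER,0,.01,.01).ravel(); print('dir',np.degrees(np.arctan2(vy,vx)),x0,y0)
r=P[(P[...,2]>82)&(P[...,2]<95)&m]; r=r[r[:,0]>hq[:,0].max()]
print('rim',cv2.minEnclosingCircle(r[:,:2].astype(np.float32)),len(r))
big=cv2.resize(im[110:270,80:290],None,fx=3.5,fy=3.5,interpolation=cv2.INTER_CUBIC); cv2.imwrite('pics/big.png',big[:,:,::-1])
E
python3 m.py
```

```text
dark [212.56321839  96.51724138] 87 [854.3  63. ] [855.2  63.2  47.1]
dark [198.55813953 214.09302326] 86 [476.9  96.3] [477.   96.4  48.8]
dark [214.15789474 216.11842105] 76 [470.8  49.8] [470.8  49.8  49.1]
dark [228.04545455 218.09090909] 22 [464.9   8.5] [464.9   8.5  49.1]
dark [250.2202381  220.64285714] 168 [457.2 -57.4] [457.1 -57.4  49.5]
dark [229.33333333 354.46666667] 180 [84.7 -0.3] [84.3 -0.2 47. ]
dark [251.03703704 363.07407407] 27 [ 62.2 -60.4] [ 60.5 -60.3  42.2]
dark [205.25       367.96428571] 28 [50.2 65.4] [49.9 65.5 47.7]
pan [ 198  130   73   67 3907] [630.97372197  -8.99978144  62.34678076] ((633.2723388671875, -8.962242126464844), (199.46084594726562, 191.1969451904297), 82.71485900878906)
handle [415.30311777 309.01350826  73.38576363] [361.90669504 296.7715377   64.12022375] [468.19970008 322.86040958  79.95572031] 300
dir 4.533531 415.872 308.40897
rim ((554.159912109375, 319.17083740234375), 72.9412841796875) 353
```

```bash
python3 -c "print()"
```

```text
(no output)
```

View pics/big.png

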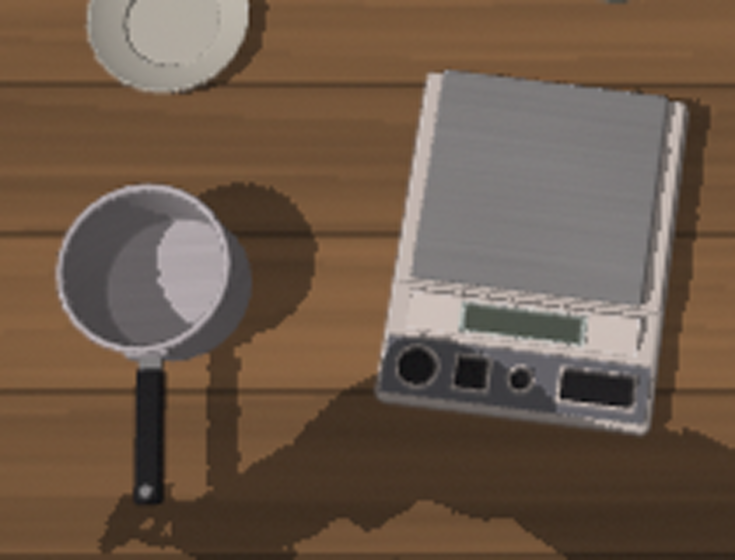

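Emit:
arm_command:
  deltas:
    - [[0,0,0.0053,0.06,-0.093,-0.02,1],[0,0,0.0053,0.06,-0.093,-0.02,1],[0,0,0.0053,0.06,-0.093,-0.02,1],[0,0,0.0053,0.06,-0.093,-0.02,1],[0,0,0.0053,0.06,-0.093,-0.02,1],[0,0,0.0053,0.06,-0.093,-0.02,1],[0,0,0.0053,0.06,-0.093,-0.02,1],[0,0,0.0053,0.06,-0.093,-0.02,1],[0,0,0.0053,0.06,-0.093,-0.02,1],[0,0,0.0053,0.06,-0.093,-0.02,1]]

```text
clock: 0.98
tcp_pos: [354.2, 283.0, 191.0]
eef_rot: [-0.461, -3.107, 0.0]
contact_force: [0.9, -0.8, -0.8]
grip_width: 0.3
```

Emit:
arm_command:
  deltas:
    - [[0,0,0.0053,0.06,-0.093,-0.03,1],[0,0,0.0053,0.06,-0.093,-0.03,1],[0,0,0.0053,0.06,-0.093,-0.03,1],[0,0,0.0053,0.06,-0.093,-0.03,1],[0,0,0.0053,0.06,-0.093,-0.03,1],[0,0,0.0053,0.06,-0.093,-0.03,1],[0,0,0.0053,0.06,-0.093,-0.03,1],[0,0,0.0053,0.06,-0.093,-0.03,1],[0,0,0.0053,0.06,-0.093,-0.03,1],[0,0,0,0,0,0,1]]

```text
clock: 1.82
tcp_pos: [463.3, 114.0, 136.3]
eef_rot: [-0.231, -3.133, 0.002]
contact_force: [-0.3, -0.1, -0.3]
grip_width: -0.1
```

Emit:
arm_command:
  deltas:
    - [[0,0,0.0025,0.017,-0.022,-0.05,1],[0,0,0.0025,0.017,-0.022,-0.05,1],[0,0,0.0025,0.017,-0.022,-0.05,1],[0,0,0.0025,0.017,-0.022,-0.05,1],[0,0,0,0,0,-0.05,1],[0,0,0,0,0,-0.05,1],[0,0,0,0,0,-0.05,1],[0,0,0,0,0,0,1],[0,0,0,0,0,0,1],[0,0,0,0,0,0,1]]

```text
clock: 2.65
tcp_pos: [475.6, 99.1, 67.3]
eef_rot: [-0.178, -3.136, -0.0]
contact_force: [0.3, 0.1, -0.2]
grip_width: 0.2
```

```bash
python3 - <<'E'
from h import *
im,d=grab('wrist','w1'); s=manip.observe(); print(s['tcp_pos'],s['eef_rot'],s['contact_force'])
c=manip.camera_info('wrist');T=np.array(c['tool_from_camera']);R=cv2.Rodrigues(np.array(s['eef_rot']))[0];p=s['tcp_pos']
v,u=np.mgrid[:384,:512]; P=np.stack([(u-c['cx'])/c['fx']*d,(v-c['cy'])/c['fy']*d,d],-1)@T[:3,:3].T+T[:3,3]; P=P@R.T+p
g=cv2.cvtColor(im,cv2.COLOR_RGB2GRAY); m=((g<60)&(abs(P[...,2]-49)<3)&(P[...,0]>430)&(P[...,0]<500)).astype(np.uint8)
n,l,st,cc=cv2.connectedComponentsWithStats(m)
for i in range(1,n):
    if st[i,4]>60:
        q=P[l==i]; print(cc[i].round(),st[i],q.mean(0).round(1),q.min(0).round(),q.max(0).round())
E
```

```text
[475.79536017  99.11610706  67.60190518] [1.78376145e-01 3.13602239e+00 8.22284445e-05] [ 0.35043741 -0.0821189   0.20948485]
[248. 239.] [ 220  220   57   40 1573] [471.3  98.3  49.2] [462.  83.  46.] [485. 113.  51.]
[  7. 246.] [  0 222  19  45 638] [461.9 -27.2  48.7] [448. -34.  46.] [474. -23.  51.]
[160. 246.] [ 135  223   51   47 2188] [470.5  52.3  49.2] [457.  38.  46.] [485.  66.  51.]
[ 80. 246.] [ 63 230  35  31 792] [465.4  10.9  49.1] [457.   2.  46.] [474.  19.  51.]
```

View pics/w1.png

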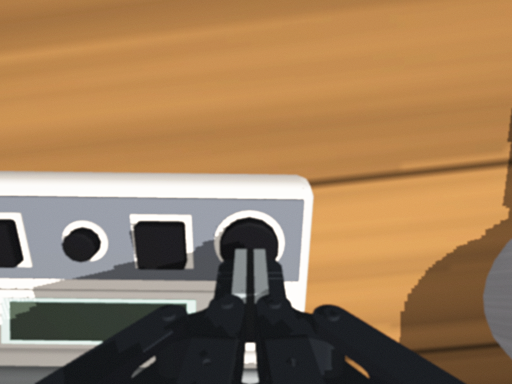

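The wrist view has the on key at (248,239) directly under the shut tips, with units at (160,246) and light at (80,246). Wrist and top agree to within about 2.5 mm, so I press.

Emit:
arm_command:
  deltas:
    - [[0,0,0,0,-0.004,-0.04,1],[0,0,0,0,0,-0.03,1],[0,0,0,0,0,-0.01,1],[0,0,0,0,0,-0.01,1],[0,0,0,0,0,-0.01,1],[0,0,0,0,0,-0.01,1],[0,0,0,0,0,-0.005,1],[0,0,0,0,0,0,1],[0,0,0,0,0,0,1],[0,0,0,0,0,0,1]]

```text
clock: 3.53
tcp_pos: [475.3, 98.2, 44.4]
eef_rot: [-0.179, -3.136, 0.0]
contact_force: [-3.7, 0.3, 3.6]
grip_width: 0.0
```

Emit:
arm_command:
  deltas:
    - [[0,0,0,0,0,-0.005,1],[0,0,0,0,0,-0.005,1],[0,0,0,0,0,0,1],[0,0,0,0,0,0,1],[0,0,0,0,0,0,1],[0,0,0,0,0,0,1],[0,0,0,0,0,0,1],[0,0,0,0,0,0,1],[0,0,0,0,0,0,1],[0,0,0,0,0,0,1]]

```text
clock: 4.37
tcp_pos: [475.5, 98.2, 43.7]
eef_rot: [0.179, 3.136, -0.0]
contact_force: [-9.3, -1.9, 27.0]
grip_width: -0.2
```

Force has risen to 27 N at z 43.7, so the on key is at its stop. I lift and go over to the units key.

Emit:
arm_command:
  deltas:
    - [[0,0,0,0,0,0.03,1],[0,0,0,0,0,0.05,1],[0,0,0,0,0,0.03,1],[0,0,0,-0.005,-0.05,0,1],[0,0,0,-0.01,-0.06,0,1],[0,0,0,-0.01,-0.06,0,1],[0,0,0,-0.004,-0.06,0,1],[0,0,0,0,0,0,1],[0,0,0,0,0,0,1],[0,0,0,0,0,0,1]]

```text
clock: 5.2
tcp_pos: [469.8, 52.2, 64.1]
eef_rot: [0.18, 3.136, 0.0]
contact_force: [-0.3, 0.5, 0.1]
grip_width: -0.4
```

```bash
python3 - <<'E'
from h import *
im,d=grab('wrist','w2'); s=manip.observe(); print(s['tcp_pos'],s['eef_rot'],s['contact_force'])
c=manip.camera_info('wrist');T=np.array(c['tool_from_camera']);R=cv2.Rodrigues(np.array(s['eef_rot']))[0];p=s['tcp_pos']
v,u=np.mgrid[:384,:512]; P=np.stack([(u-c['cx'])/c['fx']*d,(v-c['cy'])/c['fy']*d,d],-1)@T[:3,:3].T+T[:3,3]; P=P@R.T+p
g=cv2.cvtColor(im,cv2.COLOR_RGB2GRAY); m=((g<60)&(abs(P[...,2]-49)<3)&(P[...,0]>430)&(P[...,0]<500)).astype(np.uint8)
n,l,st,cc=cv2.connectedComponentsWithStats(m)
for i in range(1,n):
    if st[i,4]>60:
        q=P[l==i]; print(cc[i].round(),st[i],q.mean(0).round(1),q.min(0).round(),q.max(0).round())
E
```

```text
[469.77371998  52.37354513  64.13654661] [1.78945233e-01 3.13648038e+00 2.48610247e-04] [-0.38881267 -0.43040479  1.47840096]
[340. 251.] [ 309  223   61   56 2590] [475.7  97.5  49. ] [461.  82.  46.] [492. 113.  51.]
[ 50. 248.] [   0  224  104   48 4609] [457.4 -49.1  49. ] [442. -79.  46.] [474. -23.  52.]
[249. 240.] [ 225  227   49   33 1230] [464.5  52.   48.9] [457.  39.  46.] [477.  65.  51.]
[168. 249.] [152 233  34  33 842] [465.1  10.5  48.9] [457.   2.  46.] [475.  19.  51.]
```

View pics/w2.png

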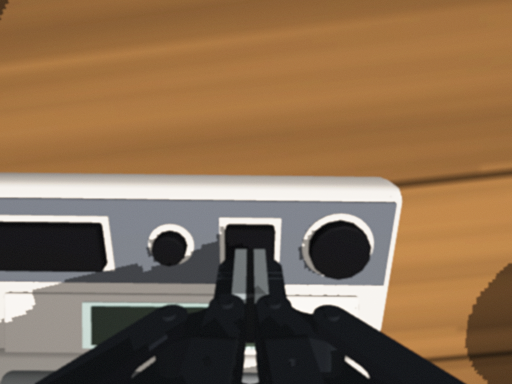

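The on key is back up (its top measures 49 mm) and the units key at (249,240) is centred under the tips. Pressing units now.

Emit:
arm_command:
  deltas:
    - [[0,0,0,0,0,-0.04,1],[0,0,0,0,0,-0.02,1],[0,0,0,0,0,-0.01,1],[0,0,0,0,0,-0.01,1],[0,0,0,0,0,-0.01,1],[0,0,0,0,0,-0.01,1],[0,0,0,0,0,-0.007,1],[0,0,0,0,0,0,1],[0,0,0,0,0,0,1],[0,0,0,0,0,0,1]]

```text
clock: 6.08
tcp_pos: [469.2, 52.5, 43.8]
eef_rot: [-0.179, -3.136, -0.001]
contact_force: [-8.4, 2.0, 22.2]
grip_width: -0.3
```

Units is at its stop (22 N, z 43.8). I lift, open the fingers and go above the pot handle.

Emit:
arm_command:
  deltas:
    - [[0,0,0,0,0,0.03,1],[0,0,0,0,0,0.08,1],[0,0,0,0,0,0.12,1],[0,0,0,0,0,0.12,1],[0,0,0,0,0,0.12,-1],[0,0,0.005,0,0.06,0.05,-1],[0,0,0.006,-0.01,0.12,0,-1],[0,0,0.006,-0.01,0.13,0,-1],[0,0,0.006,-0.01,0.13,0,-1],[0,0,0.006,-0.01,0.13,0,-1]]

```text
clock: 6.92
tcp_pos: [462.0, 167.3, 147.1]
eef_rot: [0.035, 3.14, 0.0]
contact_force: [0.6, -0.6, 0.0]
grip_width: 72.2
```

Emit:
arm_command:
  deltas:
    - [[0,0,0.006,-0.01,0.13,0,-1],[0,0,0.006,-0.01,0.13,0,-1],[0,0,0.006,-0.01,0.13,0,-1],[0,0,0.006,-0.01,0.13,0,-1],[0,0,0.006,-0.01,0.13,0,-1],[0,0,0.002,0,0.08,0,-1],[0,0,0,0,0,0,-1],[0,0,0,0,0,0,-1],[0,0,0,0,0,0,-1],[0,0,0,0,0,0,-1]]

```text
clock: 7.75
tcp_pos: [451.8, 311.3, 146.9]
eef_rot: [0.12, -3.139, 0.001]
contact_force: [0.1, -0.8, 0.2]
grip_width: 85.2
```

```bash
cat > wp.py <<'E'
import sys
from h import *
def wcloud(tag):
    z=np.load(tag+'.npz'); d=z['d']; c=manip.camera_info('wrist');T=np.array(c['tool_from_camera']);R=cv2.Rodrigues(z['r'])[0]
    v,u=np.mgrid[:384,:512]; P=np.stack([(u-c['cx'])/c['fx']*d,(v-c['cy'])/c['fy']*d,d],-1)@T[:3,:3].T+T[:3,3]
    return z['im'],P@R.T+z['p']
E
python3 - <<'E'
from wp import *
grab('wrist','w3'); s=manip.observe(); print(s['tcp_pos'],s['eef_rot'],s['grip_width'])
im,P=wcloud('w3'); g=cv2.cvtColor(im,cv2.COLOR_RGB2GRAY)
m=(g<70)&(abs(P[...,2]-74)<6)&(P[...,0]<470)
m=m.astype(np.uint8); n,l,st,cc=cv2.connectedComponentsWithStats(m)
for i in range(1,n):
    if st[i,4]>100:
        q=P[l==i]; print(cc[i].round(),st[i],q.mean(0).round(1),q.min(0).round(),q.max(0).round())
E
```

```text
[451.88057772 311.26202495 146.91690992] [ 1.19845179e-01 -3.13926694e+00  3.86885005e-04] 85.60002165029263
[257. 148.] [ 240   62   38  171 5235] [412.4 312.2  73.8] [360. 299.  69.] [470. 325.  77.]
```

View pics/w3.png

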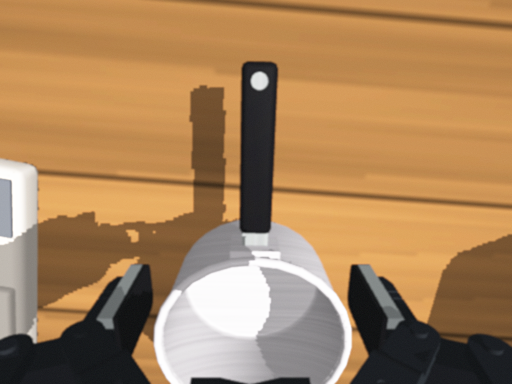

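The handle runs from (259,65) to (256,232) at height 74, and the centre estimates from its two ends (553 and 555 in x) agree with the top view. Lowering onto it.

Emit:
arm_command:
  deltas:
    - [[0,0,0,0,0.01,-0.06,-1],[0,0,0,0,0,-0.09,-1],[0,0,0,0,0,-0.09,-1],[0,0,0,0,0,-0.09,-1],[0,0,0,0,0,-0.09,-1],[0,0,0,0,0,-0.06,-1],[0,0,0,0,0,-0.025,-1],[0,0,0,0,0,0,-1],[0,0,0,0,0,0,-1],[0,0,0,0,0,0,-1]]

```text
clock: 8.63
tcp_pos: [452.4, 314.3, 46.8]
eef_rot: [-0.121, 3.138, 0.001]
contact_force: [0.3, -0.2, 0.2]
grip_width: 85.6
```

Emit:
arm_command:
  deltas:
    - [[0,0,0,0,0,0,-0.2],[0,0,0,0,0,0,0.1],[0,0,0,0,0,0,0.3],[0,0,0,0,0,0,0.4],[0,0,0,0,0,0,0.5],[0,0,0,0,0,0,0.6],[0,0,0,0,0,0,1],[0,0,0,0,0,0,1],[0,0,0,0,0,0,1],[0,0,0,0,0,0,1]]

```text
clock: 9.47
tcp_pos: [451.8, 314.2, 46.1]
eef_rot: [-0.122, 3.139, -0.0]
contact_force: [-0.2, -2.2, 5.8]
grip_width: 21.5
```

Emit:
arm_command:
  deltas:
    - [[0,0,0,0,0,0,1],[0,0,0,0,0,0,1],[0,0,0,0,0,0.005,1],[0,0,0,0,0,0.01,1],[0,0,0,0,0,0.02,1],[0,0,0,0,0,0.025,1],[0,0,0,0,0,0.02,1],[0,0,0,0,0,0.01,1],[0,0,0,0,0,0,1],[0,0,0,0,0,0,1]]

```text
clock: 10.3
tcp_pos: [451.8, 314.3, 64.1]
eef_rot: [-0.122, 3.139, 0.0]
contact_force: [0.0, 0.4, -3.7]
grip_width: 21.2
```

```bash
cat > pot.py <<'E'
from wp import *
tag=sys.argv[1]; grab('top',tag+'t'); grab('scene',tag+'s'); grab('wrist',tag+'w'); s=manip.observe(); print(s['tcp_pos'],s['eef_rot'],s['contact_force'],s['moment'],s['grip_width'],s['clock'])
cx,cy,ztop=map(float,sys.argv[2:5])
for n in 'ts':
    z=np.load(tag+n+'.npz'); P=cloud('top' if n=='t' else 'scene',z['d'])
    r=np.hypot(P[...,0]-cx,P[...,1]-cy); m=(r>55)&(r<82)&(abs(P[...,2]-ztop)<12)
    # rim = per-angle highest points
    a=np.degrees(np.arctan2(P[...,1]-cy,P[...,0]-cx)); q=[]
    for k in range(-180,180,10):
        w=m&(a>=k)&(a<k+10)
        if w.sum()>3:
            p=P[w]; p=p[p[:,2]>=p[:,2].max()-2]; q.append(p.mean(0))
    q=np.array(q)
    if len(q)<5: print(n,'few'); continue
    A=np.c_[q[:,:2]-[cx,cy],np.ones(len(q))]; c=np.linalg.lstsq(A,q[:,2],rcond=None)[0]
    B=np.c_[2*(q[:,:2]-[cx,cy]),np.ones(len(q))]; b=np.linalg.lstsq(B,((q[:,:2]-[cx,cy])**2).sum(1),rcond=None)[0]
    print(n,len(q),'z',c[2].round(1),'slope deg',np.degrees(c[:2]).round(1),'resid',np.std(A@c-q[:,2]).round(1),'centre',(b[:2]+[cx,cy]).round(1),'r',np.sqrt(b[2]+b[0]**2+b[1]**2).round(1))
E
python3 pot.py p1 554 320 106
```

```text
[451.56475245 314.13283835  63.72004352] [ 1.21868985e-01 -3.13891496e+00  2.10672600e-04] [ 0.20157352 -0.48257332 -3.81541841] [-0.04238342  0.25334639  0.03650599] 21.294791536475007 10.45
t 29 z 106.8 slope deg [-0.8 -0.1] resid 1.2 centre [554.1 318.3] r 69.1
s 36 z 103.9 slope deg [-0.7 -0. ] resid 0.9 centre [554.1 320. ] r 69.1
```

View pics/p1s.png

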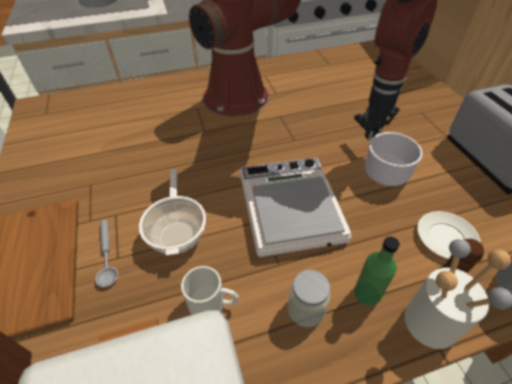

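View pics/p1w.png

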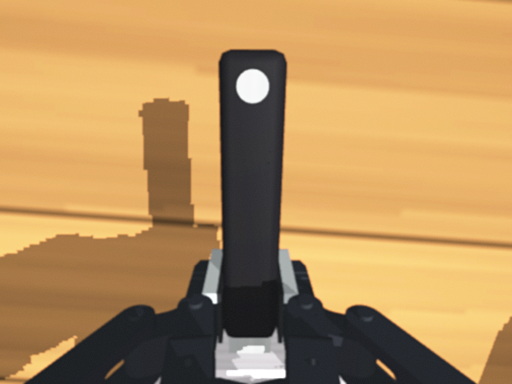

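The pot is held level: droop is under 1°, weight 3.8 N, and its rim is at about 106 mm. I lift it higher, then carry it over with a turn of about −48° so the handle stays clear of the keys.

Emit:
arm_command:
  deltas:
    - [[0,0,0,0,0,0.02,1],[0,0,0,0,0,0.04,1],[0,0,0,0,0,0.06,1],[0,0,0,0,0,0.07,1],[0,0,0,0,0,0.07,1],[0,0,0,0,0,0.07,1],[0,0,0,0,0,0.07,1],[0,0,0,0,0,0.06,1],[0,0,0,0,0,0.03,1],[0,0,0,0,0,0.01,1]]

```text
clock: 11.28
tcp_pos: [452.4, 314.6, 165.5]
eef_rot: [-0.122, 3.137, 0.002]
contact_force: [0.7, 1.1, -4.3]
grip_width: 21.1
```

Emit:
arm_command:
  deltas:
    - [[0,0,-0.004,0.008,-0.02,0,1],[0,0,-0.008,0.016,-0.04,0,1],[0,0,-0.012,0.024,-0.055,0,1],[0,0,-0.014,0.028,-0.065,0,1],[0,0,-0.014,0.028,-0.065,0,1],[0,0,-0.014,0.028,-0.065,0,1],[0,0,-0.014,0.028,-0.065,0,1],[0,0,-0.014,0.028,-0.065,0,1],[0,0,-0.014,0.028,-0.065,0,1],[0,0,-0.014,0.028,-0.065,0,1]]

```text
clock: 12.12
tcp_pos: [500.6, 198.2, 163.2]
eef_rot: [-0.486, -3.103, 0.001]
contact_force: [0.7, 0.1, -3.6]
grip_width: 21.2
```

Emit:
arm_command:
  deltas:
    - [[0,0,-0.014,0.028,-0.065,0,1],[0,0,-0.014,0.028,-0.065,0,1],[0,0,-0.014,0.028,-0.065,0,1],[0,0,-0.014,0.028,-0.065,0,1],[0,0,-0.014,0.028,-0.065,0,1],[0,0,-0.014,0.028,-0.065,0,1],[0,0,-0.014,0.028,-0.065,0,1],[0,0,-0.014,0.028,-0.065,0,1],[0,0,-0.012,0.024,-0.055,0,1],[0,0,-0.008,0.016,-0.04,0,1]]

```text
clock: 12.95
tcp_pos: [553.9, 75.6, 163.8]
eef_rot: [1.114, 2.937, -0.0]
contact_force: [-0.0, -0.8, -3.7]
grip_width: 21.0
```

Emit:
arm_command:
  deltas:
    - [[0,0,0,0.004,-0.02,-0.01,1],[0,0,0,0.004,-0.02,-0.03,1],[0,0,0,0.004,-0.02,-0.04,1],[0,0,0,0.003,-0.02,-0.04,1],[0,0,0,0,0,-0.04,1],[0,0,0,0,0,-0.03,1],[0,0,0,0,0,-0.01,1],[0,0,0,0,0,0,1],[0,0,0,0,0,0,1],[0,0,0,0,0,0,1]]

```text
clock: 13.78
tcp_pos: [556.6, 61.4, 124.3]
eef_rot: [1.107, 2.94, 0.0]
contact_force: [-0.2, -0.2, -3.5]
grip_width: 21.1
```

```bash
python3 pot.py p2 633 -9 165
```

```text
[556.59205747  61.27463441 124.29733386] [1.10677888e+00 2.93942194e+00 3.94995976e-04] [ 0.00437078  0.05312882 -4.30298777] [0.21766282 0.20802478 0.06279527] 20.946598200809614 13.9333
t 28 z 167.0 slope deg [-0.4  0.8] resid 0.9 centre [632.8  -9. ] r 68.9
s 36 z 164.8 slope deg [-0.3  0.3] resid 0.5 centre [632.7  -7.6] r 68.9
```

View pics/p2t.png

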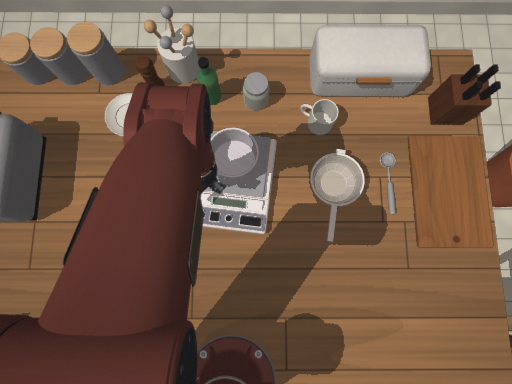

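View pics/p2s.png

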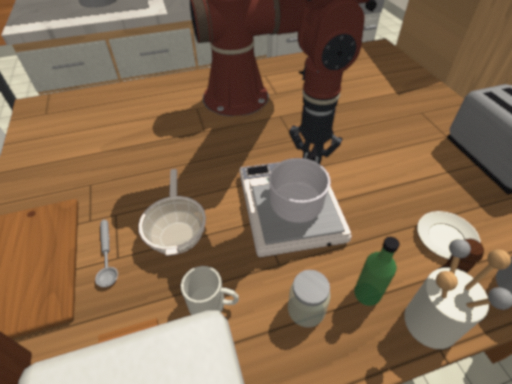

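The pot hovers over the pan centre: the rim circle gives (632.8, −9.0), the pan is at (633, −9), and the tilt is under 1°. I lower it slowly.

Emit:
arm_command:
  deltas:
    - [[0,0,0,0,0,-0.01,1],[0,0,0,0,0,-0.015,1],[0,0,0,0,0,-0.015,1],[0,0,0,0,0,-0.012,1],[0,0,0,0,0,-0.008,1],[0,0,0,0,0,-0.005,1],[0,0,0,0,0,-0.005,1],[0,0,0,0,0,-0.005,1],[0,0,0,0,0,0,1],[0,0,0,0,0,0,1]]

```text
clock: 14.77
tcp_pos: [556.5, 61.2, 109.0]
eef_rot: [1.107, 2.94, -0.0]
contact_force: [-0.5, -0.3, -2.8]
grip_width: 20.9
```

Emit:
arm_command:
  deltas:
    - [[0,0,0,0,0,-0.003,1],[0,0,0,0,0,-0.003,1],[0,0,0,0,0,0,1],[0,0,0,0,0,0,1],[0,0,0,0,0,0,1],[0,0,0,0,0,0,1],[0,0,0,0,0,0,1],[0,0,0,0,0,0,1],[0,0,0,0,0,0,1],[0,0,0,0,0,0,1]]

```text
clock: 15.6
tcp_pos: [556.4, 61.3, 108.2]
eef_rot: [1.107, 2.94, 0.0]
contact_force: [-2.7, 0.9, 5.7]
grip_width: 21.0
```

Contact is made (5.7 N upward). I open gradually and rise straight up.

Emit:
arm_command:
  deltas:
    - [[0,0,0,0,0,0.002,0.5],[0,0,0,0,0,0,0.4],[0,0,0,0,0,0,0.3],[0,0,0,0,0,0,0.1],[0,0,0,0,0,0,-0.1],[0,0,0,0,0,0,-0.3],[0,0,0,0,0,0,-0.5],[0,0,0,0,0,0,-0.5],[0,0,0,0,0,0,-0.5],[0,0,0,0,0,0,-0.5]]

```text
clock: 16.43
tcp_pos: [556.3, 61.2, 108.1]
eef_rot: [-1.107, -2.94, 0.0]
contact_force: [-0.2, -0.2, 0.2]
grip_width: 63.7
```

Emit:
arm_command:
  deltas:
    - [[0,0,0,0,0,0.02,-0.5],[0,0,0,0,0,0.04,-0.5],[0,0,0,0,0,0.06,-0.5],[0,0,0,0,0,0.08,-0.5],[0,0,0,0,0,0.08,-0.5],[0,0,0,0,0,0.08,-0.5],[0,0,0,0,0,0.08,-0.5],[0,0,0,0,0,0.06,-0.5],[0,0,0,0,0,0,-0.5],[0,0,0,0,0,0,-0.5]]

```text
clock: 17.27
tcp_pos: [556.8, 61.2, 208.9]
eef_rot: [1.107, 2.938, 0.001]
contact_force: [0.2, 0.1, -0.4]
grip_width: 64.3
```

```bash
python3 pot.py p3 633 -9 150
```

```text
[555.77346303  61.22090374 207.30207571] [-1.10672541e+00 -2.93885725e+00  7.11204778e-04] [0.54681723 1.09596847 0.04907556] [-0.00253124  0.03850959  0.03162364] 64.2910875737886 17.4167
t 30 z 152.1 slope deg [-0.4  0.2] resid 1.3 centre [632.5  -9.5] r 69.2
s 36 z 149.5 slope deg [-0.  -0.1] resid 0.9 centre [632.3  -7.6] r 69.1
```

View pics/p3s.png

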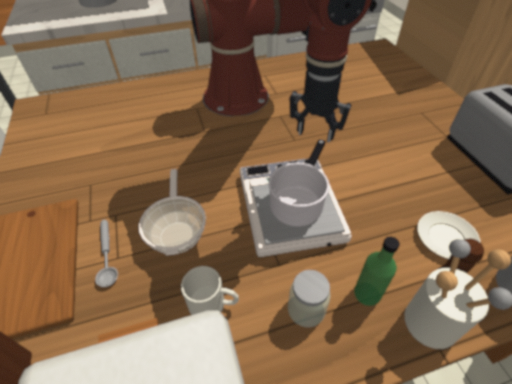

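View pics/p3w.png

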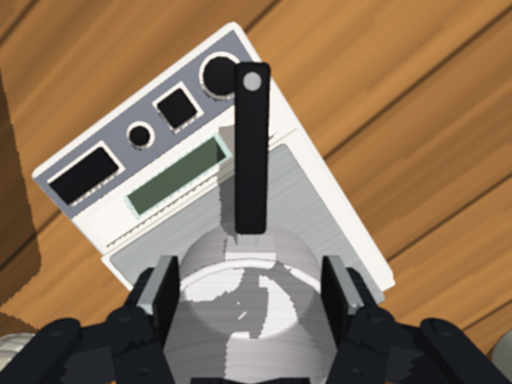

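The pot stands level: rim height 150 mm, within about 1 mm of the pan centre. The handle is clear of the tare key. Now to tare.

Emit:
arm_command:
  deltas:
    - [[0,0,0.01,-0.02,-0.02,0,-0.5],[0,0,0.02,-0.05,-0.05,0,-0.5],[0,0,0.02,-0.06,-0.07,0,0],[0,0,0.02,-0.06,-0.07,0,1],[0,0,0.02,-0.06,-0.07,0,1],[0,0,0.02,-0.06,-0.07,0,1],[0,0,0.02,-0.06,-0.07,0,1],[0,0,0.02,-0.06,-0.07,0,1],[0,0,0.02,-0.05,-0.07,0,1],[0,0,0.02,-0.015,-0.045,0,1]]

```text
clock: 18.25
tcp_pos: [455.4, -60.5, 207.4]
eef_rot: [-0.19, -3.134, -0.0]
contact_force: [0.5, 0.5, 0.2]
grip_width: -0.1
```

Emit:
arm_command:
  deltas:
    - [[0,0,0,0,0,-0.05,1],[0,0,0,0,0,-0.09,1],[0,0,0,0,0,-0.1,1],[0,0,0,0,0,-0.1,1],[0,0,0,0,0,-0.1,1],[0,0,0,0,0,-0.1,1],[0,0,0,0,0,-0.1,1],[0,0,0,0,0,-0.06,1],[0,0,0,0,0,0,1],[0,0,0,0,0,0,1]]

```text
clock: 19.08
tcp_pos: [456.4, -59.5, 67.5]
eef_rot: [-0.194, -3.133, -0.001]
contact_force: [0.1, 0.7, 0.4]
grip_width: 0.4
```

```bash
python3 - <<'E'
from wp import *
grab('wrist','w5'); s=manip.observe(); print(s['tcp_pos'],s['eef_rot'],s['contact_force'],s['grip_width'])
im,P=wcloud('w5')
g=cv2.cvtColor(im,cv2.COLOR_RGB2GRAY); m=((g<60)&(abs(P[...,2]-49)<3)&(P[...,0]>430)&(P[...,0]<500)).astype(np.uint8)
n,l,st,cc=cv2.connectedComponentsWithStats(m)
for i in range(1,n):
    if st[i,4]>60:
        q=P[l==i]; print(cc[i].round(),st[i],q.mean(0).round(1),q.min(0).round(),q.max(0).round())
E
```

```text
[457.14724892 -59.72505241  68.18271595] [-1.93754865e-01 -3.13494910e+00 -2.76953153e-04] [-0.23140145  0.16606734  0.6885709 ] 0.468262916202939
[259. 243.] [ 199  222  118   47 4364] [454.8 -54.9  49. ] [441. -87.  46.] [474. -25.  51.]
[462. 246.] [ 433  224   60   45 2264] [469.7  49.9  48.9] [456.  36.  46.] [484.  65.  51.]
[383. 246.] [365 230  35  32 804] [464.8   8.7  48.8] [457.   0.  46.] [474.  18.  51.]
```

View pics/w5.png

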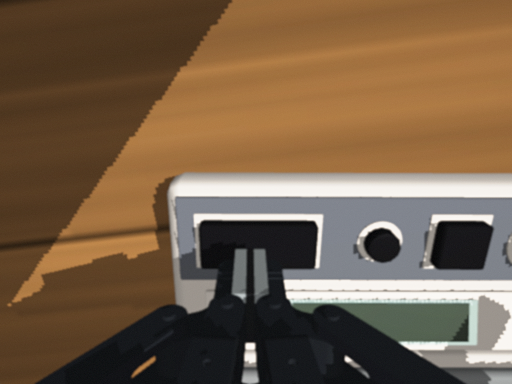

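The tips are over the tare bar at (259,243), about 3 mm right of its centre. Pressing tare.

Emit:
arm_command:
  deltas:
    - [[0,0,0,0,0.01,-0.03,1],[0,0,0,0,0,-0.03,1],[0,0,0,0,0,-0.02,1],[0,0,0,0,0,-0.01,1],[0,0,0,0,0,-0.01,1],[0,0,0,0,0,-0.01,1],[0,0,0,0,0,-0.01,1],[0,0,0,0,0,-0.005,1],[0,0,0,0,0,0,1],[0,0,0,0,0,0,1]]

```text
clock: 19.97
tcp_pos: [457.2, -57.8, 43.9]
eef_rot: [0.194, 3.135, -0.0]
contact_force: [-5.4, 2.0, 16.2]
grip_width: -0.0
```

Tare is at its stop (16 N, z 43.9). I lift clear.

Emit:
arm_command:
  deltas:
    - [[0,0,0,0,0,0.03,1],[0,0,0,0,0,0.08,1],[0,0,0,0,0,0.12,1],[0,0,0,0,0,0.15,1],[0,0,0,0,0,0.15,1],[0,0,0,-0.1,0,0.15,1],[0,0,0,-0.1,0,0.12,1],[0,0,0,-0.1,0,0.08,1],[0,0,0,0,0,0,1],[0,0,0,0,0,0,1]]

```text
clock: 20.8
tcp_pos: [397.7, -58.1, 220.0]
eef_rot: [0.194, 3.133, -0.001]
contact_force: [0.7, -0.4, -0.5]
grip_width: 0.0
```

```bash
python3 pot.py p6 633 -9 150; python3 - <<'E'
from wp import *
z=np.load('p6t.npz');P=cloud('top',z['d']);g=cv2.cvtColor(z['im'],cv2.COLOR_RGB2GRAY)
for n,x,y in(('on',476.9,96.4),('unit',470.8,49.8),('light',464.9,8.5),('tare',457.2,-57.4)):
    m=(np.hypot(P[...,0]-x,P[...,1]-y)<8)&(P[...,2]<70); print(n,m.sum(),P[m][:,2].mean().round(1) if m.any() else None)
a=np.load('top0.npz')['im'].astype(int);b=z['im'].astype(int); df=abs(a-b).max(-1)
print('sieve/spoon diff px',(df[140:250,300:405]>40).sum())
E
```

```text
[397.62166766 -57.8116335  218.45029555] [-1.93841797e-01 -3.13513929e+00 -2.92099079e-04] [-0.29432645  0.29472252  0.20367168] [-0.02224336 -0.00887739 -0.0107412 ] -0.13582003612278398 20.95
t 25 z 151.8 slope deg [-0.2 -0.2] resid 1.3 centre [632.9  -9. ] r 68.9
s 36 z 149.4 slope deg [0.1 0.1] resid 0.9 centre [632.   -7.6] r 69.1
on 0 None
unit 0 None
light 0 None
tare 0 None
sieve/spoon diff px 2613
```

View pics/p6t.png

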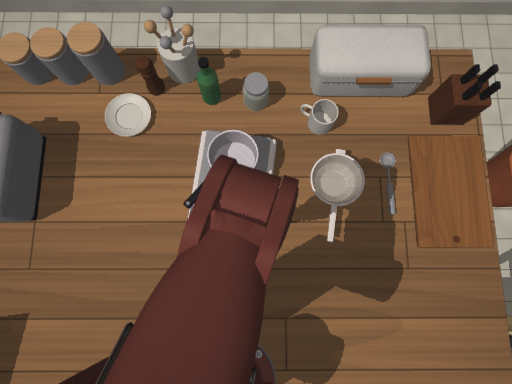

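View pics/p6s.png

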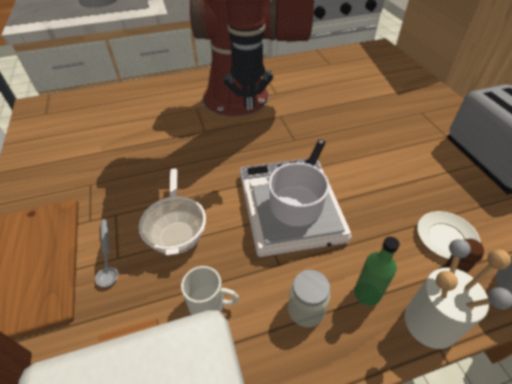

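```bash
python3 - <<'E'
from wp import *
a=np.load('top0.npz')['d'];b=np.load('p6t.npz')['d']; df=abs(a-b)
print('depth diff px >5mm sieve/spoon',(df[140:250,308:405]>5).sum())
im,P=wcloud('p6w'); m=(P[...,2]>35)&(P[...,2]<60)
for n,x,y in(('on',476.9,97),('unit',470.8,51),('light',464.9,9.5),('tare',457.2,-57.)):
    k=m&(np.hypot(P[...,0]-x,P[...,1]-y)<8); print(n,k.sum(),np.median(P[k][:,2]).round(1) if k.any() else None)
P=cloud('scene',np.load('p6s.npz')['d'])
P0=cloud('scene',np.load('scene0.npz')['d'])
for n,x,y in(('on',476.9,97),('unit',470.8,51),('light',464.9,9.5),('tare',457.2,-57.)):
    r=[]
    for Q in(P0,P):
        k=(np.hypot(Q[...,0]-x,Q[...,1]-y)<8)&(Q[...,2]<70)&(Q[...,2]>30); r+= [k.sum(),np.median(Q[k][:,2]).round(1) if k.any() else None]
    print(n,r)
print(manip.observe()['contact_force'])
E
```

```text
depth diff px >5mm sieve/spoon 1086
on 191 49.1
unit 188 49.1
light 226 48.9
tare 192 49.0
on [np.int64(18), np.float64(48.6), np.int64(0), None]
unit [np.int64(15), np.float64(48.6), np.int64(1), np.float64(49.4)]
light [np.int64(22), np.float64(47.5), np.int64(10), np.float64(48.2)]
tare [np.int64(19), np.float64(48.8), np.int64(16), np.float64(48.1)]
[-0.29432645  0.29472252  0.20367168]
```

```bash
python3 - <<'E'
from wp import *
T=['top0','p1t','p2t','p3t','p6t']
for t in T:
    z=np.load(t+'.npz'); P=cloud('top',z['d'])
    R=lambda x0,x1,y0,y1,zl:P[(P[...,0]>x0)&(P[...,0]<x1)&(P[...,1]>y0)&(P[...,1]<y1)&(P[...,2]>zl)&(P[...,2]<90)]
    v,u=np.mgrid[:384,:512]
    m=(P[...,2]>30)&(P[...,2]<90)&(u>305)&(u<370)&(v>145)&(v<245); q=P[m]; 
    s=(u>375)&(u<403)&(v>148)&(v<218)&(z['im'].astype(int).ptp(-1) if False else (np.ptp(z['im'].astype(int),axis=-1)<28))&(z['im'].max(-1)>90)
    print(t,'sieve',len(q),q.mean(0).round(1),q[:,:2].min(0).round(),q[:,:2].max(0).round(),'spoon',s.sum(),u[s].mean().round(1),v[s].mean().round(1), 'breadbox diff', (abs(z['d']-np.load('top0.npz')['d'])[30:90,320:420]>5).sum())
a=np.load('top0.npz')['d'];b=np.load('p6t.npz')['d'];k=np.abs(a-b)
print((a[140:250,308:405]==0).sum(),(b[140:250,308:405]==0).sum())
cv2.imwrite('pics/df.png',cv2.resize(np.clip(k[120:260,290:410]*10,0,255).astype(np.uint8),None,fx=4,fy=4))
x=np.hstack([np.load('top0.npz')['im'][130:250,300:410],np.load('p6t.npz')['im'][130:250,300:410]]);cv2.imwrite('pics/cmp.png',cv2.resize(x,None,fx=3.5,fy=3.5)[:,:,::-1])
E
```

```text
top0 sieve 1181 [ 569.2 -325.7   55.7] [ 396. -400.] [ 676. -236.] spoon 409 389.1 179.4 breadbox diff 0
p1t sieve 1171 [ 570.1 -325.6   55.7] [ 396. -400.] [ 675. -237.] spoon 411 389.1 179.2 breadbox diff 437
p2t sieve 1177 [ 569.6 -325.3   55.7] [ 396. -400.] [ 676. -236.] spoon 409 389.1 178.9 breadbox diff 447
p3t sieve 1191 [ 569.9 -325.7   55.5] [ 396. -399.] [ 676. -236.] spoon 414 389.2 179.2 breadbox diff 419
p6t sieve 1180 [ 570.  -325.3   55.7] [ 396. -399.] [ 676. -236.] spoon 254 389.1 173.4 breadbox diff 421
40 39
```

View pics/df.png

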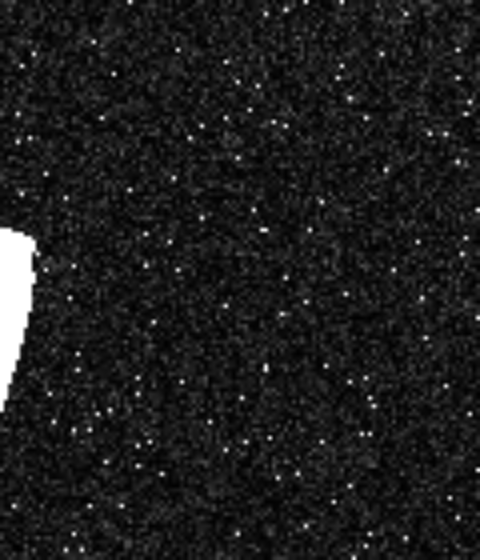

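View pics/cmp.png

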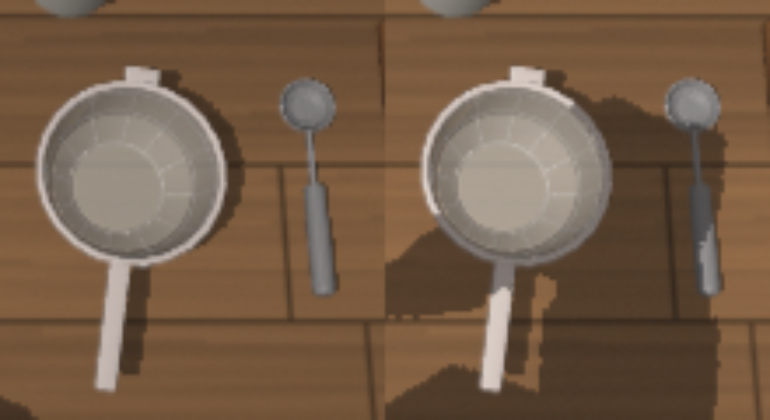

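The differences are only sensor noise, the arm at the edge of the picture and its shadow; the sieve and spoon have not moved. All keys read 49 mm, which is up. Handing in.

```bash
python3 -c "
from bench import manip
print(manip.close_job())"
```

```text
the job is handed in; nothing more can be done
None
```

The job is done and handed in at about 21 s. I pressed on, then units, with the platform empty. Then I set the pot on the platform by its handle, let go, and pressed tare.

- **Key presses:** each key reached its stop, with the tip at about 43.8 mm and peak forces of 27 N (on), 22 N (units) and 16 N (tare). All four key tops read 49 mm afterwards, so they are up. The light key was not touched.
- **Pot:** it stands level, with tilt under 0.5° and its rim at about 150 mm as expected. It is within about 1.5 mm of the platform centre. The top and scene cameras disagree by about 1.5 mm in y and 2.4 mm in height, close to the 2 mm calibration limit.
- **Sieve and spoon:** both are where they were. My first image and depth difference checks looked alarming, but the cause was the arm, its shadow and sensor noise, as the depth difference picture confirmed. In the last picture the shadow also spoiled the spoon's colour-mask position (173.4 against 179.4 px). That left the side-by-side pictures and the depth difference to confirm it.
- **Hand:** it is clear, about 220 mm up, with zero contact force within noise.

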